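# Stow the measuring cylinder for the drive

### The job

The van is about to leave. First swing the keeper bar of the stowage bay well open (a quarter turn); then raise the lying measuring cylinder upright by tipping it up on its foot, never lifting the foot off the bench. Slide it upright into the bay until it stands at the back, then swing the keeper bar fully shut across the bay, leaving the reagent bottle, the jar and the hand-held meter where they are.

Things in the scene. Friction and masses are not known exactly. Their poses are not given: they have to be found in the camera images.
- cylinder: Plastic measuring cylinder, 220 mm long, about 0.3 kg, heavier at the foot, lying at first. White tube 32 mm outside, 26 inside; blue hexagonal foot (84 mm across flats, 97 across corners, 18 thick) and an equal blue hexagonal collar 148 to 162 mm from the foot's underside. Origin: centre of the foot's underside; x points along the tube to the mouth (straight up when it stands).
- cylinder_mouth (a point): Centre of the cylinder's open mouth, on its axis, 220 mm from the foot's underside. Lying, the cylinder rests on flats of foot and collar, its axis level 42 mm above the bench, so under the last 58 mm of tube, at the mouth end, there is a 26 mm gap to the bench.
- bay: Stowage bay fixed to the bench: three dark steel walls 45 mm high, 10 thick, no floor. Origin: on the bench at the parking spot. Inner width 112 mm (x -56 to +56), side walls y = -46 to +58, back wall's inner face y = +48; open to -y, where the keeper bar lies across. A cylinder standing at the back has its foot's centre at x = 0 (a few mm either way), y = 0 to +6 mm.
- keeper (a joint): Keeper bar hinged on a vertical axis: 0 rad = fully shut, across the bay's open side, parallel to the bay's x axis; grows as the free end swings outwards, away from the bay (anticlockwise from above), to a stop at 1.9. Light friction (about 0.7 N at the peg) holds it where it is left. At the start shut or slightly ajar (up to 0.35).
- keeper_peg (a point): Centre of the top of the upright black peg at the bar's free end: peg 16 mm in diameter, from the bar to 75 mm above the bench, 180 mm from the hinge; with the bar shut it is at bay x = -95, y = -80 mm. The bar is 14 mm wide, 6 to 22 mm above the bench.
- keeper_hinge (a point): On the keeper's hinge axis, 28 mm above the bench, at bay x = +85, y = -80 mm.
- reagent: White reagent bottle with a blue cap, 56 mm in diameter, 130 mm tall, bystander. Origin: centre of its underside.
- jar: Clear jar with a red lid, 60 mm in diameter, 75 mm tall, bystander. Origin: centre of its underside.
- meter: Blue hand-held meter lying flat, 85 x 175 x 32 mm (its x, y, z), bystander. Origin: centre of its underside.
Mind the look-alikes: they are no part of the job. Several things have the shape of the bay; the one meant has the colours described above.

How it is judged:
On the way, in this order (a step that is already met when the one before it is completed fails the run):
1. the keeper bar is swung well open (1.3 rad or more) (value of joint keeper above 1.3 rad), for 0.1 s.
2. the cylinder stands upright on its foot (angle between cylinder's own x axis and vertical below 0.1 rad and height (world z) of cylinder below 0.012 m), for 0.2 s.
3. the cylinder stands upright at the back of the bay (angle between cylinder's own x axis and vertical below 0.08 rad and height (world z) of cylinder below 0.012 m and x of cylinder in the frame of bay between -0.022 and 0.022 m and y of cylinder in the frame of bay between -0.025 and 0.014 m), for 0.2 s.
4. the keeper bar is shut (value of joint keeper below 0.08 rad), for 0.1 s.
At the end, for the whole second after the job is handed in: The cylinder stands at rest, upright on its foot (within 0.08 rad), at the back of the bay (foot centre within 22 mm of the bay's middle line and between y = -25 and +14 mm), and the keeper bar is shut (under 0.08 rad) (all of step 3 and value of joint keeper below 0.08 rad and linear speed of cylinder below 0.02 m/s and angular speed of cylinder below 0.15 rad/s); the robot touches nothing.
It fails at once if the cylinder's foot is lifted off the bench (its centre above 60 mm while tipping, or above 30 mm when the cylinder is upright) (height (world z) of cylinder above 0.06 m or (angle between cylinder's own x axis and vertical below 0.3 rad and height (world z) of cylinder above 0.03 m)).
It fails at once if the reagent bottle is moved by more than 30 mm (distance of reagent from where it was at the start of the episode above 0.03 m).
It fails at once if the jar is moved by more than 30 mm (distance of jar from where it was at the start of the episode above 0.03 m).
It fails at once if the meter is moved by more than 30 mm (distance of meter from where it was at the start of the episode above 0.03 m).
It also fails if it takes over 72 s, if anything falls off the work surface, if the arm or the gripper's body presses on something with over 40 N, if the wrist force passes 120 N, or if a joint passes its speed limit or range.

### The arm

A 7-joint arm with a two-finger parallel gripper is mounted at the origin on the work surface. World frame = base frame: x ahead of the robot, y to its left, z up, the work surface at z = 0. Lengths are in m, angles in rad, forces in N, time in s.
With the tool pointing down it reaches from about 0.4 to 0.925 m from the base axis. Payload 4.1 kg.
Tool frame: the origin (TCP) lies midway between the tips of the shut fingers; the grasp point (between the pads) lies 19 mm behind it; z points along the fingers, y is the line along which they close (so a half turn about z gives the same grasp; the last joint's range is limited). The gripper opens to 85 mm and grips with 20 to 120 N. Pads are 22 mm wide; open, the fingers measure 114 mm over their backs; the gripper's body (76 mm by 85 mm) begins 54 mm behind the grasp point. The pads swing forward as they close: fully open they stand 13 mm farther back than shut.
Start: joints at [-0.099, 0.398, 0.045, 1.537, -0.019, 1.207, -0.051], TCP at [0.65, 0, 0.231] pointing down, gripper open.
Joint ranges: [-2.82, 2.82], [-0.49, 2.23], [-1.37, 1.46], [0, 2.46], [-1.36, 4.5], [0.23, 2], [-2.94, 2.94]. Speed limits (rad/s): [2.57, 2.57, 3.14, 3.14, 3.14, 3.14, 3.14].

### API

Orientations are given as a rotation vector (axis times angle).
In Python, from station import manip, fingers, kinematics, telemetry, get_image, ticket gives the robot as it stands. Calls block until the motion is done:
- manip.move_pose(position, orientation): joint-space move of the TCP to a pose.
- manip.servo_line(position, max_speed=0.15, orientation=None): straight line of the TCP; orientation=None keeps the orientation; max_speed is the mean speed in m/s.
- manip.move_joints(angles): joint-space move.
- fingers.open_gripper() and fingers.grasp(): open the fingers fully, or close them until they stop; the grip force is fixed at half the most.
- manip.hold(seconds).
- kinematics.inverse_kinematics(position, orientation): joint angles nearest the present ones, or None.
- telemetry.state(): the state.
- get_image(name): name is "scene" or "side" or "wrist"; returns a dict with "image" (384x512x3 uint8, blue, green, red), "camera_matrix" (3x3 intrinsics, pixels), "origin" and "rotation" of the camera in the world. Camera axes: x right, y down, z forward; pixel columns grow to the right and rows downward; lengths in m; the calibration is good to about 2 mm. The wrist camera is an equidistant fisheye: a pixel r from the principal point sees the ray r / f radians off the axis. A picture is of the moment at which its call begins. There is no depth.
A pose or a line that the arm cannot do raises manip.MotionError and nothing moves.
- ticket.close_job(): hands the job in; it is judged then, once.
The state is a dict: "clock": time; "qpos": joint angles; "joint_vel": joint speeds; "effort": joint torques, N m; "position": TCP position; "tcp_rot": TCP orientation; "force": force on the tool from outside, world axes, zero at the start; "ft_torque": the same for the moment, N m; "finger_gap": opening from 0.0 (shut) to 1.0 (fully open); "grasp_force": force on a finger pad.
Only numpy, scipy, OpenCV 4.12 (cv2) and the standard library are available. Lean on these libraries where they do the work, as an engineer would, in place of code of your own. Each camera call takes 0.05 s, during which the arm holds its last target. There are 200 camera calls.

## Working session

There is one attempt and no reset: what is moved stays moved. The work goes in short steps, each a Python script; the robot and the scene stay as the last script left them, time stands still between calls to the robot, and variables do not carry over. Pictures are saved under pics/ and viewed, at most 10 in all, crops included, and the job is handed in when it is done.

```bash
mkdir -p pics; ls
cat > h.py <<'E'
import numpy as np, cv2
from station import manip, fingers, kinematics, telemetry, get_image, ticket
from scipy.spatial.transform import Rotation as R
def ray(c,u,v):
    K=c["camera_matrix"]; d=np.array([(u-K[0][2])/K[0][0],(v-K[1][2])/K[1][1],1.])
    return np.array(c["origin"]),np.array(c["rotation"])@d
def at(c,u,v,z):
    o,d=ray(c,u,v); return o+d*(z-o[2])/d[2]
def pix(c,p):
    q=np.array(c["rotation"]).T@(np.array(p)-np.array(c["origin"])); K=np.array(c["camera_matrix"])@q
    return K[:2]/K[2]
E
python3 - <<'E'
from h import *
import pickle
for n in("scene","side"):
    c=get_image(n); pickle.dump(c,open(n+".pkl","wb")); print(n,c["origin"],np.round(c["rotation"],3).tolist(),c["camera_matrix"])
    cv2.imwrite(f"pics/{n}0.png",cv2.resize(c["image"],(800,600),interpolation=cv2.INTER_CUBIC))
E
```

```text
pics
scene [ 1.07588312 -0.47683897  0.63010328] [-2.042, -0.884, 0.438] [[350.83661451   0.         253.86610067]
 [  0.         350.83661451 195.5913695 ]
 [  0.           0.           1.        ]]
side [-0.02193665 -0.86975724  0.77082376] [-2.106, 0.499, -0.304] [[441.39064403   0.         252.76928272]
 [  0.         441.39064403 186.00394544]
 [  0.           0.           1.        ]]
```

```bash
sed -i 's/np.array(c\["rotation"\])/R.from_rotvec(c["rotation"]).as_matrix()/' h.py; cat h.py | tail -9
```

```text
from scipy.spatial.transform import Rotation as R
def ray(c,u,v):
    K=c["camera_matrix"]; d=np.array([(u-K[0][2])/K[0][0],(v-K[1][2])/K[1][1],1.])
    return np.array(c["origin"]),R.from_rotvec(c["rotation"]).as_matrix()@d
def at(c,u,v,z):
    o,d=ray(c,u,v); return o+d*(z-o[2])/d[2]
def pix(c,p):
    q=R.from_rotvec(c["rotation"]).as_matrix().T@(np.array(p)-np.array(c["origin"])); K=np.array(c["camera_matrix"])@q
    return K[:2]/K[2]
```

View pics/scene0.png

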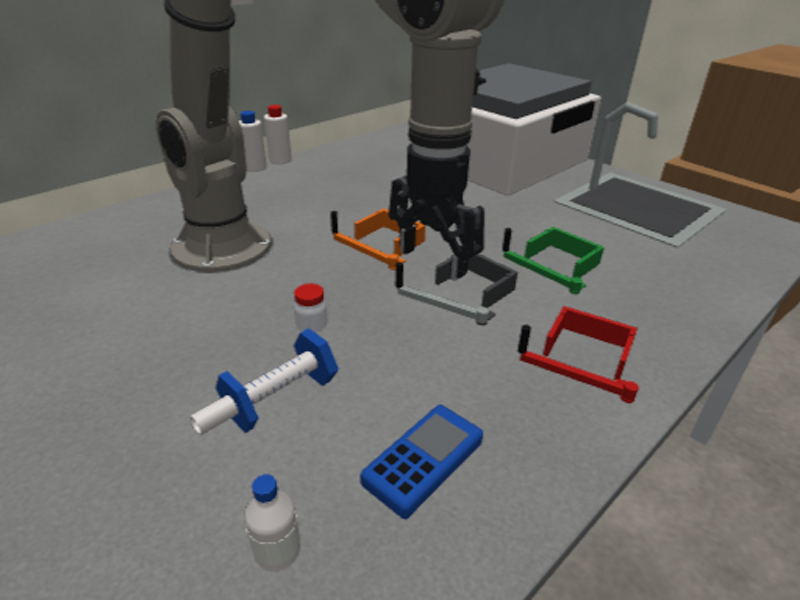

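View pics/side0.png

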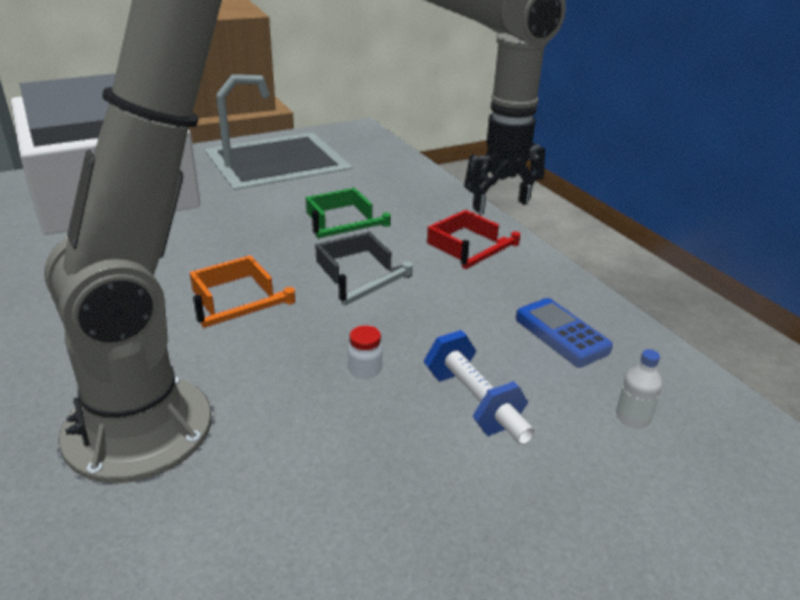

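Scene (800×600 px): bay look-alikes are orange (380,235), dark grey steel (475,280), green (555,255) and red (590,350). Side: orange (235,290), dark (355,262), green (345,212), red (468,235). The dark steel one with the grey bar fits "dark steel walls". The cylinder lies with its foot at side (450,357) and mouth at (525,433). I'll confirm it in one enlarged crop.

Run:
```python
from h import *
import pickle
s=pickle.load(open("scene.pkl","rb"))["image"]; d=pickle.load(open("side.pkl","rb"))["image"]
# scene rows 155-215, cols 245-345 ; side bay ; cylinders
cr=[(s,240,155,100,75),(d,190,140,100,75),(s,118,205,100,75),(d,262,208,100,75)]
t=[cv2.resize(i[y:y+h,x:x+w],(400,300),interpolation=cv2.INTER_CUBIC) for i,x,y,w,h in cr]
cv2.imwrite("pics/crop.png",np.vstack([np.hstack(t[:2]),np.hstack(t[2:])]))
```

```text
(no output)
```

View pics/crop.png

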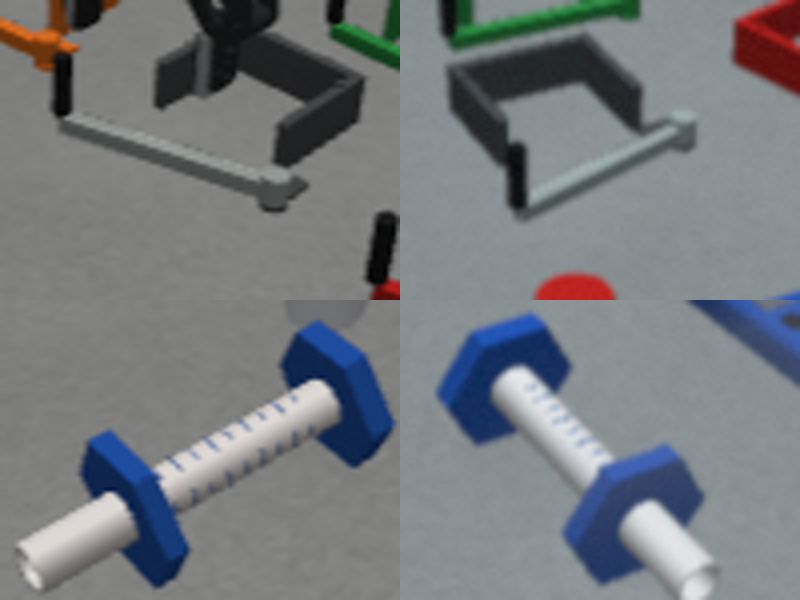

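```bash
cat > fit.py <<'E'
from h import *
import pickle
from scipy.optimize import least_squares
S=pickle.load(open("scene.pkl","rb"));D=pickle.load(open("side.pkl","rb"))
s1=lambda x,y:(240+x/4-.4,155+y/4-.4); d1=lambda x,y:(190+(x-400)/4-.4,140+y/4-.4)
s2=lambda x,y:(118+x/4-.4,205+(y-300)/4-.4); d2=lambda x,y:(262+(x-400)/4-.4,208+(y-300)/4-.4)
def bay(p,l,z):
    c,s=np.cos(p[2]),np.sin(p[2]); return [p[0]+c*l[0]-s*l[1],p[1]+s*l[0]+c*l[1],z]
def peg(p): return bay(p,(.085-.18*np.cos(p[3]),-.08-.18*np.sin(p[3])),.075)
obs=[(S,s1(63,55),None),(D,d1(517,147),None),(S,s1(275,174),(.085,-.08)),(D,d1(684,118),(.085,-.08)),
 (S,s1(275,127),(.056,-.046)),(S,s1(343,82),(.056,.048)),(S,s1(365,77),(.066,.058)),(S,s1(155,66),(-.066,-.046)),
 (D,d1(448,67),(-.066,.058)),(D,d1(590,37),(.066,.058)),(D,d1(640,88),(.066,-.046))]
def f(p): return np.concatenate([pix(c,peg(p) if l is None else bay(p,l,.045 if l[0]!=.085 else .028))-uv for c,uv,l in obs])
if __name__=="__main__":
    print("peg",at(S,*obs[0][1],.075),at(D,*obs[1][1],.075),"hinge",at(S,*obs[2][1],.028),at(D,*obs[3][1],.028))
    best=min((least_squares(f,[.75,0,y,.1],loss="soft_l1") for y in (-2,-1,0,1,2,3)),key=lambda r:r.cost)
    print(best.x,peg(best.x),bay(best.x,(.085,-.08),.028)); print(np.round(best.fun.reshape(-1,2),1).tolist())
    co=[(S,s2(33,568),.22),(D,d2(702,583),.22),(S,s2(125,518),.162),(D,d2(640,525),.162),(S,s2(330,398),.018),(D,d2(507,382),.018)]
    g=lambda p:np.concatenate([pix(c,[p[0]+l*np.cos(p[2]),p[1]+l*np.sin(p[2]),.042])-uv for c,uv,l in co])
    r=least_squares(g,[.6,-.2,-2]); print("cyl",r.x,np.round(r.fun.reshape(-1,2),1).tolist())
    for n,c,u,v,z in [("reag",S,265,482,.13),("reag",D,650,355,.13),("jar",S,309,294,.075),("jar",D,365,336,.075)]: print(n,at(c,u*.64,v*.64,z))
    for u,v in [(441,407),(481,435),(405,505),(362,474)]: print("meter",at(S,u*.64,v*.64,.032))
    print(telemetry.state())
E
python3 fit.py
```

```text
peg [0.41657273 0.16693849 0.075     ] [0.41756153 0.15872548 0.075     ] hinge [0.58739341 0.21979072 0.028     ] [0.5888424  0.21142463 0.028     ]
[0.50386531 0.2913341  0.029655   0.25581074] [np.float64(0.4184844783899542), np.float64(0.16320078982121636), 0.075] [np.float64(0.591199987172342), np.float64(0.21388957582010298), 0.028]
[[-0.5, 0.7], [-0.3, -0.8], [-0.3, 1.4], [0.3, -0.5], [-0.4, -0.2], [0.9, -0.6], [-0.2, 0.7], [-0.9, -0.3], [-0.3, -0.6], [-0.7, -1.5], [1.3, -0.8]]
cyl [ 0.49930053 -0.09132525 -1.54553276] [[-0.4, 1.2], [-1.1, -1.0], [-0.1, 0.2], [-0.6, -1.9], [-1.1, 1.2], [0.2, 0.4]]
reag [ 0.71394858 -0.31935938  0.13      ]
reag [ 0.71158889 -0.32743608  0.13      ]
jar [ 0.38534911 -0.02626048  0.075     ]
jar [ 0.37528802 -0.03297545  0.075     ]
meter [ 0.70778633 -0.02422705  0.032     ]
meter [ 0.78316978 -0.0226251   0.032     ]
meter [ 0.79058581 -0.18014393  0.032     ]
meter [ 0.71885216 -0.18898467  0.032     ]
{'clock': 0.1, 'qpos': array([-0.09900436,  0.39911634,  0.0450503 ,  1.53775016, -0.0187128 ,
        1.20692782, -0.05070442]), 'joint_vel': array([ 0.00069085, -0.001041  , -0.0010301 , -0.00164245,  0.00055155,
        0.00081922,  0.00042301]), 'effort': array([ 3.69826899e-03, -4.76260614e+01,  1.37053739e+00, -2.54949743e+01,
        1.21164820e-02,  5.01686634e-03, -1.94127927e-05]), 'position': array([6.49423200e-01, 2.28771986e-05, 2.30370451e-01]), 'tcp_rot': array([-2.22050610e+00, -2.22071614e+00,  2.10114872e-03]), 'force': array([-0.62006084,  0.18511848,  0.7189253 ]), 'ft_torque': array([0.00236282, 0.05040094, 0.05119893]), 'grasp_force': 0.0, 'finger_gap': 1.0021134832794687}
```

```bash
cat >> h.py <<'E'
BAY=np.array([.5039,.2913]); YAW=.0297; HINGE=np.array([.5912,.2139])
def rot(z,y):
    z=np.array(z,float);z/=np.linalg.norm(z);y=np.array(y,float);y-=z*(y@z);y/=np.linalg.norm(y)
    return R.from_matrix(np.c_[np.cross(y,z),y,z]).as_rotvec()
def arc(th,off,ang=None):   # tool position at tangential offset off (outward +) from the peg at keeper angle th
    b=YAW+np.pi+th; r=np.array([np.cos(b),np.sin(b)]); t=np.array([-r[1],r[0]])
    a=YAW+np.pi+(th if ang is None else ang)
    return HINGE+.18*r+off*t, rot([0,0,-1],[-np.cos(a),-np.sin(a),0])
def st(msg=""):
    s=telemetry.state(); print(msg,round(s["clock"],1),np.round(s["position"],4),"F",np.round(s["force"],1),"gap",round(s["finger_gap"],3),"gf",round(s["grasp_force"],1)); return s
CYL=np.array([.4993,-.0913]); CA=-1.5455
def tip(phi,a,L=.192,lift=.002,back=0.):   # cylinder raised by phi; a = tool pitch at phi=0
    h=np.array([np.cos(CA),np.sin(CA),0]); k=np.array([0,0,1.])
    ax=np.cos(phi)*h+np.sin(phi)*k; up=-np.sin(phi)*h+np.cos(phi)*k
    g=np.r_[CYL,0]+.042*up+L*ax+lift*k
    z=-np.sin(a)*ax-np.cos(a)*up
    return g+(.019-back)*z, rot(z,[np.sin(-CA),np.cos(CA),0])
E
cat > k1.py <<'E'
from h import *
for a in (40,50,60,70):
    print(a,[kinematics.inverse_kinematics(*tip(np.radians(p),np.radians(a))) is not None for p in (0,15,30,45,60,75,90)], 
      kinematics.inverse_kinematics(*tip(0,np.radians(a),back=.1)) is not None,
      [kinematics.inverse_kinematics(tip(np.pi/2,np.radians(a))[0]+[0,d,0],tip(np.pi/2,np.radians(a))[1]) is not None for d in (.1,.2,.345)])
fingers.grasp()
p,o=arc(.256,-.045); manip.move_pose([*p,.16],o); manip.servo_line([*p,.042],.15); st("down")
for th in np.arange(.25,1.75,.12):
    p,o=arc(th,-.019); manip.servo_line([*p,.042],.12,o)
st("open")
p,o=arc(1.69,-.06); manip.servo_line([*p,.042],.15); manip.servo_line([*p,.25],.25)
st()
c=get_image("scene"); cv2.imwrite("pics/s1.png",cv2.resize(c["image"],(800,600),interpolation=cv2.INTER_CUBIC))
E
python3 k1.py
```

```text
40 [True, True, True, True, True, True, True] True [True, True, True]
50 [True, True, True, True, True, True, True] True [True, True, True]
60 [True, True, True, True, True, True, True] True [True, True, True]
70 [True, True, True, True, True, True, True] True [True, True, True]
down 3.0 [0.4067 0.2066 0.0426] F [-0.2  0.1  0.3] gap 0.001 gf 0.0
open 7.4 [0.598  0.0334 0.0418] F [ 0.8  0.9 -0.2] gap -0.003 gf 0.0
 8.8 [0.5578 0.0269 0.2486] F [ 0.2 -0.3 -0.7] gap -0.004 gf 0.0
```

View pics/s1.png

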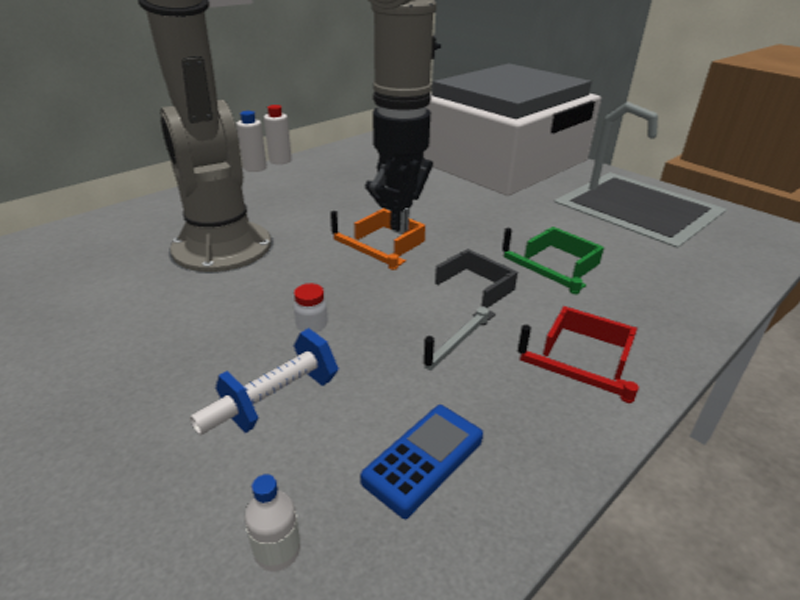

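```bash
cat > k2.py <<'E'
from h import *
c=get_image("scene"); q=at(c,429*.64,338*.64,.075); d=q[:2]-HINGE; print("peg",q,"theta",(np.arctan2(d[1],d[0])-YAW-np.pi)%(2*np.pi))
a=np.radians(55); fingers.open_gripper()
p,o=tip(0,a,L=.198,back=.1)
manip.move_pose(p+[0,-.03,.2],o); manip.servo_line(p,.25); st("pre")
w=get_image("side"); cv2.imwrite("pics/w1.png",w["image"][150:384,200:512])
p,o=tip(0,a,L=.198); manip.servo_line(p,.12); st("at"); 
fingers.grasp(); st("grip"); print(telemetry.state()["ft_torque"])
w=get_image("side"); cv2.imwrite("pics/w2.png",cv2.resize(w["image"][150:384,200:512],None,fx=2,fy=2))
E
python3 k2.py
```

```text
peg [0.61772178 0.04122042 0.075     ] theta 1.6934950065635936
pre 12.2 [ 0.507  -0.356   0.0922] F [ 0.7 -0.7  0.3] gap 0.997 gf 0.0
at 13.3 [ 0.5042 -0.2748  0.0334] F [ 0.3 -0.9  0.2] gap 1.0 gf 0.0
grip 13.8 [ 0.504  -0.274   0.0332] F [ 0.3 -1.2  1. ] gap 0.349 gf 60.4
[-0.81743837  0.01496681  0.01693606]
```

View pics/w2.png

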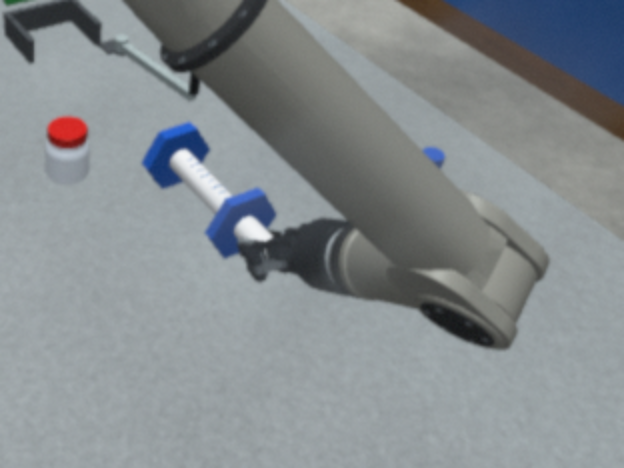

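The fingers hold the tube just beyond the collar, at about (255,240) in the crop; gap 30 mm, and the foot hasn't moved. Keeper at 1.69 rad. Now tipping it up.

```bash
cat > k3.py <<'E'
from h import *
a=np.radians(55)
for d in range(10,91,10):
    p,o=tip(np.radians(d),a,L=.198,lift=.002)
    manip.servo_line(p,.08,o); s=st(d)
    if np.linalg.norm(s["force"])>35: print("STOP"); break
print(s["qpos"])
w=get_image("side"); cv2.imwrite("pics/w3.png",cv2.resize(w["image"][90:324,150:462],None,fx=2,fy=2))
E
python3 k3.py
```

```text
10 14.4 [ 0.5032 -0.2659  0.0635] F [ 1.  -0.4 -2. ] gap 0.354 gf 60.2
20 15.0 [ 0.5025 -0.2527  0.0923] F [ 1.  -0.5 -2. ] gap 0.349 gf 60.1
30 15.5 [ 0.502  -0.2347  0.1189] F [ 0.6  0.3 -3.8] gap 0.347 gf 60.0
40 16.1 [ 0.5016 -0.2121  0.1422] F [ 0.2 -0.1 -3.3] gap 0.355 gf 60.0
50 16.6 [ 0.501  -0.1861  0.1609] F [ 0.1  0.1 -3.1] gap 0.345 gf 60.0
60 17.2 [ 0.5004 -0.1572  0.1749] F [ 0.  -0.6 -3.1] gap 0.351 gf 59.9
70 17.7 [ 0.4997 -0.1263  0.1837] F [-0.3 -0.8 -3.4] gap 0.352 gf 59.9
80 18.3 [ 0.4991 -0.0942  0.187 ] F [-0.7 -0.5 -2.9] gap 0.349 gf 59.9
90 18.8 [ 0.4985 -0.0621  0.1847] F [ 0.3 -1.  -2.8] gap 0.347 gf 59.9
[-0.12825781  0.27476916 -0.2509211   1.97630895  0.68058359  1.23102184
 -0.69943069]
```

View pics/w3.png

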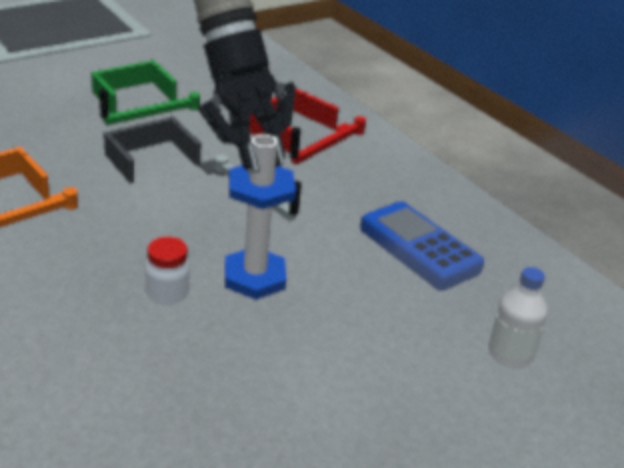

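```bash
cat > k4.py <<'E'
from h import *
p=telemetry.state()["position"].copy(); o=tip(np.pi/2,np.radians(55))[1]
for i in range(8):
    p[2]-=.001; manip.servo_line(p,.02,o); s=st(i); print(s["ft_torque"])
    if s["force"][2]>1: break
u=np.array([-np.sin(YAW),np.cos(YAW)]); dz=s["position"]
# tool position relative to cylinder axis (horizontal): 19 mm * z_tool
off=tip(np.pi/2,np.radians(55),L=.198)[0][:2]-(CYL+.042*-np.array([np.cos(CA),np.sin(CA)]))
np.save("off.npy",off); print("off",off)
t=BAY-.1*u+off; p[2]+=.0005; manip.servo_line([*t,p[2]],.1,o); st("front")
t=[]
for n,(x,y) in (("scene",(225,140)),("side",(190,110))):
    c=get_image(n); t.append(cv2.resize(c["image"][y:y+113,x:x+133],(400,340),interpolation=cv2.INTER_CUBIC))
cv2.imwrite("pics/f1.png",cv2.resize(np.hstack(t),(800,340)))
E
python3 k4.py
```

```text
0 19.1 [ 0.4983 -0.0639  0.1843] F [ 0.2  0.6 -3.4] gap 0.348 gf 59.9
[ 0.93285194  0.03188409 -0.03804172]
1 19.4 [ 0.4984 -0.0626  0.1829] F [-0.2 -1.2 -2.5] gap 0.348 gf 59.9
[0.96402187 0.06467735 0.07701477]
2 19.6 [ 0.4984 -0.0625  0.1818] F [-1.   0.3 -2.9] gap 0.349 gf 59.9
[ 0.99355615  0.02219283 -0.03869193]
3 19.9 [ 0.4987 -0.0625  0.1815] F [-0.6  0.9  1.7] gap 0.348 gf 60.4
[ 0.61778343  0.36510422 -0.12661708]
off [ 0.00027565 -0.01089447]
front 22.5 [0.5071 0.1804 0.1813] F [ 0.6 -1.3  0.4] gap 0.351 gf 60.3
```

View pics/f1.png

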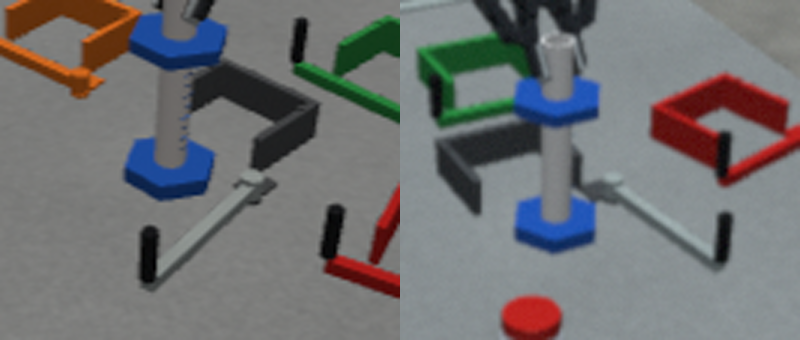

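Run:
```python
from h import *
import pickle
from fit import S,D
off=np.load("off.npy"); f=telemetry.state()["position"][:2]-off; print(f)
for c,x,y,uo,vo,nm in((S,225,140,0,0,"scene"),(D,190,110,400,0,"side")):
    g=lambda q:np.round((pix(c,q)-[x,y]+.4)*3.008+[uo,vo],0)
    print(nm,"foot top corners",[g([f[0]+.0485*np.cos(k*np.pi/3+YAW),f[1]+.0485*np.sin(k*np.pi/3+YAW),.018]).tolist() for k in range(6)],"mouth",g([*f,.22]))
    u=np.array([np.cos(YAW),np.sin(YAW)]);v=np.array([-u[1],u[0]])
    print("walls",[g([*(BAY+a*u+b*v),.045]).tolist() for a,b in((.056,-.046),(.066,-.046),(-.056,-.046),(-.066,-.046),(.056,.048))])
```

```text
[0.50679862 0.19126907]
scene foot top corners [[208.0, 181.0], [216.0, 154.0], [180.0, 135.0], [135.0, 141.0], [125.0, 168.0], [161.0, 188.0]] mouth [184. -23.]
walls [[251.0, 140.0], [259.0, 144.0], [166.0, 97.0], [159.0, 94.0], [306.0, 105.0]]
side foot top corners [[594.0, 202.0], [556.0, 189.0], [516.0, 200.0], [513.0, 224.0], [552.0, 238.0], [593.0, 227.0]] mouth [556.  38.]
walls [[576.0, 156.0], [584.0, 154.0], [484.0, 180.0], [475.0, 182.0], [537.0, 119.0]]
```

Upright and in front of the bay: foot at (170,165) scene crop and (555,220) side crop; wall ends at (253,140) and (478,182). Everything is within about 1 px of the prediction, so I'm sliding it in.

```bash
cat > k5.py <<'E'
from h import *
off=np.load("off.npy"); s=telemetry.state(); z=s["position"][2]; o=tip(np.pi/2,np.radians(55))[1]
u=np.array([-np.sin(YAW),np.cos(YAW)])
for b in (-.075,-.055,-.04,-.025,-.015,-.008,-.002,.001):
    manip.servo_line([*(BAY+b*u+off),z],.06,o); s=st(b)
    if np.linalg.norm(s["force"][:2])>12: print("contact"); break
t=[]
for n,(x,y) in (("scene",(225,140)),("side",(190,110))):
    c=get_image(n); t.append(cv2.resize(c["image"][y:y+113,x:x+133],(400,340),interpolation=cv2.INTER_CUBIC))
cv2.imwrite("pics/f2.png",np.hstack(t))
E
python3 k5.py
```

```text
-0.075 23.1 [0.5063 0.207  0.1815] F [-1.   0.8  3.3] gap 0.346 gf 60.6
-0.055 23.6 [0.5057 0.2262 0.1814] F [-1.8  0.5  3.1] gap 0.35 gf 60.5
-0.04 24.0 [0.5053 0.2413 0.1814] F [-0.2 -1.2  2.9] gap 0.349 gf 60.5
-0.025 24.4 [0.5048 0.2563 0.1814] F [-0.8  0.2  2.7] gap 0.348 gf 60.5
-0.015 24.7 [0.5046 0.2661 0.1813] F [ 0.1 -1.4  2.3] gap 0.347 gf 60.5
-0.008 25.0 [0.5045 0.273  0.1813] F [ 0.1 -0.2  1.2] gap 0.349 gf 60.5
-0.002 25.2 [0.5043 0.2795 0.1812] F [ 1.5 -0.1  1.9] gap 0.349 gf 60.5
0.001 25.5 [0.5041 0.282  0.1812] F [-0.   0.2  1.1] gap 0.348 gf 60.5
```

View pics/f2.png

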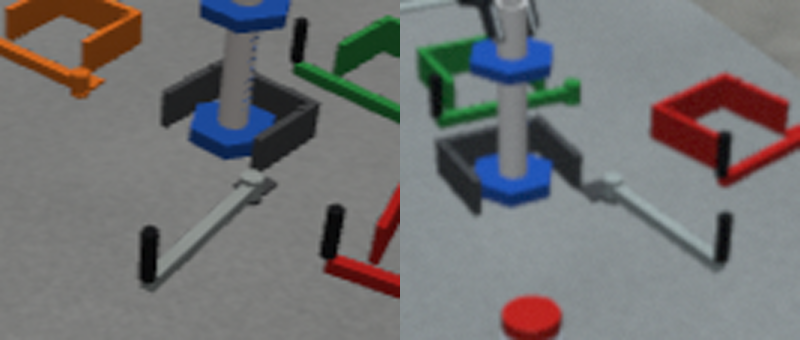

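```bash
cat > k6.py <<'E'
from h import *
from fit import S
off=np.load("off.npy"); s=telemetry.state(); z=s["position"][2]; p,o=tip(np.pi/2,np.radians(55))
u=np.array([-np.sin(YAW),np.cos(YAW)])
for b in (.003,.005):
    manip.servo_line([*(BAY+b*u+off),z],.03,o); s=st(b)
    if np.linalg.norm(s["force"][:2])>8: print("contact"); break
fingers.open_gripper(); st("rel")
p=s["position"]-.13*R.from_rotvec(o).as_matrix()[:,2]; manip.servo_line(p,.12,o); manip.servo_line(p+[0,0,.08],.2,o)
fingers.grasp(); st("clear")
red=at(S,525*.64,327*.64,.075); print("red peg",red,"start",arc(1.69,.04)[0])
w=get_image("side"); cv2.imwrite("pics/f3.png",cv2.resize(w["image"][60:294,150:462],None,fx=2,fy=2))
E
python3 k6.py
```

```text
0.003 25.9 [0.504  0.2829 0.1813] F [-0.2 -1.9  1.8] gap 0.348 gf 60.3
0.005 26.1 [0.504  0.2855 0.1813] F [-0.  -2.   2.3] gap 0.352 gf 60.4
rel 26.7 [0.504  0.2855 0.1811] F [ 0.6  0.6 -0. ] gap 1.002 gf 0.0
clear 29.2 [0.5021 0.3601 0.3678] F [ 0.3 -0.5  0.3] gap 0.003 gf 0.0
red peg [0.7058277  0.17977135 0.075     ] start [0.6574611  0.04182598]
```

View pics/f3.png

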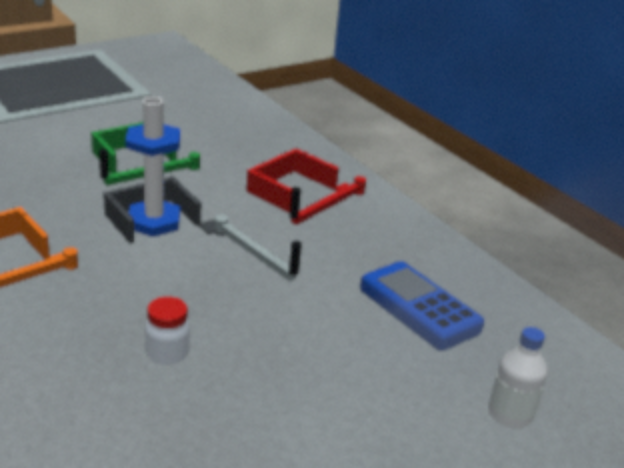

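The cylinder stands upright in the bay at (153,165), the peg is at (295,255), and the way is clear. Now closing the keeper.

```bash
cat > k7.py <<'E'
from h import *
p,o=arc(1.69,.04); manip.move_pose([*p,.36],o); manip.servo_line([*p,.042],.2); st("down")
for th in [*np.arange(1.66,.1,-.13),.06,.02,0,-.02,-.04]:
    p,o=arc(th,.019); manip.servo_line([*p,.042],.1,o); s=st(round(th,2))
    if th<.5 and np.linalg.norm(s["force"][:2])>8: print("stop reached"); break
b=YAW+np.pi; t=np.array([-np.sin(b),np.cos(b),0])
q=s["position"]+.05*t; manip.servo_line(q,.1); manip.servo_line(q+[0,0,.25],.2); st()
v=[]
for n,(x,y) in (("scene",(225,140)),("side",(170,110))):
    c=get_image(n); v.append(cv2.resize(c["image"][y:y+113,x:x+133],(400,340),interpolation=cv2.INTER_CUBIC))
cv2.imwrite("pics/f4.png",np.hstack(v))
E
python3 k7.py
```

```text
down 33.1 [0.6584 0.042  0.0432] F [-0.5  0.4  0.2] gap 0.0 gf 0.0
1.66 33.5 [0.6319 0.0373 0.0427] F [1.2 0.7 0.7] gap 0.002 gf 0.0
1.53 33.9 [0.609  0.0339 0.0423] F [ 0.4 -0.2  1.2] gap 0.003 gf 0.0
1.4 34.3 [0.5856 0.0332 0.0422] F [0.4 1.1 0.4] gap 0.003 gf 0.0
1.27 34.7 [0.5623 0.0355 0.0422] F [ 0.6 -0.   0.5] gap 0.0 gf 0.0
1.14 35.0 [0.5395 0.0408 0.0422] F [-0.2 -0.1  1. ] gap 0.001 gf 0.0
1.01 35.4 [0.5175 0.049  0.0422] F [ 0.5 -0.1  0.7] gap 0.001 gf 0.0
0.88 35.8 [0.4967 0.06   0.0422] F [-0.4 -0.4  0.3] gap -0.002 gf 0.0
0.75 36.2 [0.4775 0.0736 0.0421] F [-0.2 -0.3 -0.7] gap -0.006 gf 0.0
0.62 36.6 [0.4603 0.0895 0.0421] F [0.4 0.4 0.6] gap 0.004 gf 0.0
0.49 37.0 [0.4452 0.1076 0.0421] F [ 0.7  0.6 -0. ] gap -0.001 gf 0.0
0.36 37.3 [0.4326 0.1274 0.0421] F [-1.3  0.3  0.1] gap -0.001 gf 0.0
0.23 37.7 [0.4226 0.1486 0.042 ] F [ 0.4 -0.1  0.1] gap -0.001 gf 0.0
0.06 38.2 [0.414 0.178 0.042] F [-0.2 -0.7  0.1] gap -0.002 gf 0.0
0.02 38.4 [0.4127 0.1853 0.042 ] F [-0.9 -0.2 -0.8] gap -0.002 gf 0.0
0 38.7 [0.412  0.1892 0.042 ] F [-0.   0.2  0.9] gap -0.003 gf 0.0
-0.02 38.9 [0.4115 0.1931 0.042 ] F [-0.8 -0.2 -0.3] gap -0.001 gf 0.0
-0.04 39.2 [0.4111 0.1943 0.0419] F [ 0.4 -4.2  1.9] gap -0.001 gf 2.5
 41.3 [0.4119 0.1441 0.2908] F [-0.   0.4  0. ] gap 0.001 gf 0.0
```

View pics/f4.png

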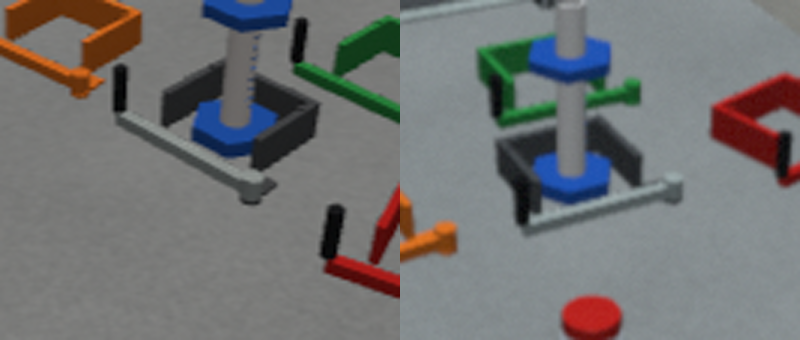

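The bar lies across the bay, with the peg at (120,90) and the hinge at (255,185). The force rise shows it met its end stop. The cylinder stands upright at the back, at (235,125).

```bash
python3 -c "
from h import *
print(ticket.close_job())"
```

```text
the job is handed in; nothing more can be done
None
```

The job is handed in at about 41 s of the 72 s allowed, verdict not shown: the cylinder was tipped up and slid upright to the back of the bay, and the keeper bar is shut against its stop. The bottle, jar and meter were not touched.

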